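# Closing time: sweep the row lights off and shut the switch cover

## Task

The auction viewing is over: turn the five row-light switches off in one continuous drag of the finger along the bank, without lifting it off part-way, and leave the night-light switch in its raised guard collar on. Then swing the clear cover fully shut over the switches. Leave the sale lots beside the console where they stand.

Things in the scene. Friction and masses are not known exactly. Their poses are not given: they have to be found in the camera images.
- console: Grey steel switch console, fixed and level: 130 (x) by 450 (y) by 70 mm high; its flat top is the deck. Origin: centre of its underside. y runs along the bank from switch 1 to the night switch; x points to the cover's hinge edge. Rockers in one line at x = -15: switches 1 to 5 at y = -160, -100, -40, 20, 80, night at 180 mm. Bare deck: y = -225 to -185 and 105 to 144 mm.
- switch1_mid (a point): Middle of the top of switch 1 (bottom of its V), 1 mm above the deck. Six equal white rockers, 38 (x) by 50 mm (y), shallow V on top, rocking along y about an axis under the middle. On: the -y half lies level 1 mm above the deck, the +y half slopes up to 11 mm above the deck at its end. Off: the mirror image. Each snaps over its middle by itself; a few newtons flip it.
- switch5_mid (a point): Middle of the top of switch 5, 240 mm along y from switch 1. A closed fingertip pointing down, drawn towards +y along the line of rockers with its end 3 to 5.5 mm above the deck, presses each raised half down and so turns it off in passing; drawn towards -y it would leave them on. Past the end of switch 5 there are 39 mm of bare deck before the night switch's collar.
- night_mid (a point): Middle of the top of the night-light switch, 100 mm beyond switch 5, 1 mm above the deck. It alone is ringed by a black collar, 4 mm thick, 13 mm high above the deck, from y = 144 to 216 mm in the console's frame.
- switch1 (a joint): Switch 1: 0 rad is on, 0.42 rad is off, it snaps over at 0.21.
- switch2 (a joint): Switch 2, as switch 1.
- switch3 (a joint): Switch 3, as switch 1.
- switch4 (a joint): Switch 4, as switch 1.
- switch5 (a joint): Switch 5, as switch 1.
- night (a joint): Night-light switch: 0 rad is on (to be left so), 0.42 rad is off.
- jar_centre (a point): Closed clear jar with a screw lid, 100 mm across, 150 mm high, a sale lot standing beside the console; this point is its centre, half-way up.
- case_centre (a point): Plastic utility case, 120 by 70 by 48 mm, a sale lot; this point is its centre.
- tin_centre (a point): Round metal tin, 110 mm across, 62 mm high, a sale lot; this point is its centre.
- cover (a joint): Angle of the cover: 0 rad fully shut, 1.57 upright, 2.05 at most (leaning back, away from the switches). It starts open. The hinge is stiff and stays at any angle: about 2 to 5 N at the free edge swings it shut. The cover is a shallow lid, 448 mm (y) by 128 mm deep: a 22 mm wide aluminium frame round a clear pane, rim 24 mm deep, and a 12 mm lip, 90 mm long, in the middle of its free edge.
- cover_hinge (a point): Middle of the cover's hinge line, which runs along the console's y at x = 63 mm, 71 mm above the table. Shut, the cover reaches 128 mm (at the lip 140 mm) from here towards the console's -x, its flat outer face 26 mm above this point. Open, its outer face looks away from the switches and its free edge stands 128 mm from this line.

How it is judged:
On the way, in this order (a step that is already met when the one before it is completed fails the run):
1. all five row-light switches are off, the cover still open (value of joint each of switch1, switch2, switch3, switch4, switch5 above 0.33 rad and value of joint cover above 1 rad), for 0.2 s.
2. the cover is shut (value of joint cover below 0.06 rad), for 0.2 s.
At the end, for the whole second after the job is handed in: Switches 1 to 5 are off (each beyond 0.33 of 0.42 rad), the night-light switch is on (below 0.09 rad), the cover is shut (within 0.06 rad), and the jar, case and tin stand within 30 mm of where they were (value of joint each of switch1, switch2, switch3, switch4, switch5 above 0.33 rad and value of joint night below 0.09 rad and value of joint cover below 0.06 rad and distance of each of jar_centre, case_centre, tin_centre from where it was at the start of the episode below 0.03 m); the robot touches nothing.
It fails at once if the finger is lifted off the bank (grasp point more than 55 mm above the deck) when some but not all of the five switches are off (value of joint any of switch1, switch2, switch3, switch4, switch5 above 0.25 rad and value of joint any of switch1, switch2, switch3, switch4, switch5 below 0.17 rad and z of the grasp point in the frame of console above 0.125 m).
It fails at once if the night-light switch is turned off (value of joint night above 0.21 rad).
It fails at once if a sale lot is knocked away by more than 30 mm or tipped over (distance of any of jar_centre, case_centre, tin_centre from where it was at the start of the episode above 0.03 m or angle between any of jar_centre, case_centre, tin_centre's own z axis and vertical above 0.4 rad).
It also fails if it takes over 61 s, if anything falls off the work surface, if the arm or the gripper's body presses on something with over 40 N, if the wrist force passes 120 N, or if a joint passes its speed limit or range.

## Robot

A 7-joint arm with a two-finger parallel gripper is mounted at the origin on the work surface. World frame = base frame: x ahead of the robot, y to its left, z up, the work surface at z = 0. Lengths are in m, angles in rad, forces in N, time in s.
With the tool pointing down it reaches from about 0.35 to 0.9 m from the base axis. Payload 8.1 kg.
Tool frame: the origin (TCP) lies midway between the tips of the shut fingers; the grasp point (between the pads) lies behind it (bot.grip_depth is the x of the grasp point in the tool frame, in m); x points along the fingers, y is the direction in which the jaws open and shut, and the axes are right-handed (so a half turn about x gives the same grasp; the last joint's range is limited). The gripper opens to 85 mm and grips with 20 to 120 N. Pads are 22 mm wide; open, the fingers measure 114 mm over their backs; the gripper's body (76 mm by 85 mm) begins 54 mm behind the grasp point. The pads swing forward as they close: fully open they stand 13 mm farther back than shut.
Start: joints at [-1.449, 0.434, 0.025, 1.573, -0.012, 1.134, -0.075], TCP at [0.139, 0.609, 0.231] pointing down, gripper open.
Joint ranges: [-2.62, 2.62], [-0.44, 2.09], [-1.27, 1.32], [0.08, 2.57], [-1.32, 4.46], [0.12, 2], [-2.74, 2.74]. Speed limits (rad/s): [2.22, 2.22, 3.01, 3.01, 3.14, 3.14, 3.14].

## Interface

Orientations are given as a rotation vector (axis times angle).
In Python, from workcell import bot gives the robot as it stands.
- The arm moves only by the shell command python3 -m inch 'ROWS' [FORCE]. ROWS is JSON, a list that holds one entry, the list of rows, each a list of 5 numbers: the finger opening in cm, from 0 to 8.54, then the shift along the tool's x, y, z in cm, then the turn about the tool's x in rad. A call has 1 to 8 rows; each row is the pose to reach, as a shift and turn from the pose commanded when the call began, along the tool's axes at that moment; what a row does not reach only later rows make up. A row lasts 1/10 s, in which the tool goes at most 50 mm and 8.59 degrees, less where a joint would pass 70% of its speed; a pose out of reach is approached as far as the arm can. A call with a gripper value outside its range is refused whole. The fingers move at their own pace and stop on an object; FORCE is the grip in N (left out, the last holds). Time passes only in rows, so rows that repeat a pose let the fingers close. It gives the time, the measured TCP pose, the force and the opening at its end, in the units of the state.
- bot.state(): the state, without advancing time (a new reading comes with each control period).
- bot.snapshot(name): name is "side" or "top" or "wrist"; returns (picture, depth): 420x560x3 uint8, red, green, blue; 420x560 float32, m along the optical axis (not along the pixel's ray), 0 where there is no reading.
- bot.get_calibration(name): a dict with "K" (3x3 intrinsics, pixels), "rvec" (rotation vector, rad) and "tvec" (3), from world to camera coordinates, as OpenCV has them; the wrist camera has in their place "mount" (4x4, takes a point from camera to tool coordinates, whose origin is the TCP and whose axes are the tool frame's). Camera axes: x right, y down, z forward; pixel columns grow to the right and rows downward; lengths in m; the calibration is good to about 2 mm. The wrist camera is an equidistant fisheye: a pixel r from the principal point sees the ray r / f radians off the axis. A picture is of the moment at which its call begins: read the wrist's pose just before it. get_calibration takes no time and is no camera call.
- bot.sign_off(): hands the job in, once; it reports no verdict.
The state is a dict: "t": time; "joint_pos": joint angles; "joint_vel": joint speeds; "tau": joint torques, N m; "tcp_pos": TCP position; "ee_rot": TCP orientation; "ft_force": force on the tool from outside, world axes, zero at the start; "wrist_torque": the same for the moment, N m; "opening": finger opening in m.
Only numpy, scipy, OpenCV 4.12 (cv2) and the standard library are available. Lean on these libraries where they do the work, as an engineer would, in place of code of your own. Each camera call takes 0.05 s, during which the arm holds its last target.

## Working session

There is one attempt and no reset: what is moved stays moved. The work goes in short steps, Python scripts to look and compute and a shell command to move; the robot and the scene stay as the last step left them, time stands still between calls to the robot, and variables do not carry over. Pictures are saved under pics/ and viewed, and the job is handed in when it is done.

```bash
ls; mkdir -p pics; python3 - <<'E'
from workcell import bot
import cv2,numpy as np
print(bot.state()); print(bot.grip_depth)
for n in("side","top"):
    im,d=bot.snapshot(n); cv2.imwrite(f"pics/{n}0.png",im[:,:,::-1]); np.savez(f"{n}0.npz",im=im,d=d)
    print(n,bot.get_calibration(n))
print(bot.get_calibration("wrist"))
E
```

```text
pics
{'t': 0.0, 'joint_pos': array([-1.44859712,  0.43521914,  0.02497677,  1.57410254, -0.01160656,
        1.13401769, -0.07512641]), 'joint_vel': array([-0.00171026,  0.0014179 , -0.00017901,  0.00141116,  0.00077437,
       -0.00108483, -0.00011713]), 'tau': array([ 8.67722611e-04, -6.70464635e+01,  1.02530491e+00, -3.16208625e+01,
        1.54327950e-02,  1.22637695e-02,  3.34180027e-05]), 'tcp_pos': array([0.13926042, 0.60875876, 0.2305263 ]), 'ee_rot': array([ 0.17531138,  1.56361352, -0.1778308 ]), 'ft_force': array([ 1.21634609, -0.20641522, -0.04185401]), 'wrist_torque': array([ 0.00911772, -0.06032861,  0.02284941]), 'opening': 0.08530841506902123}
-0.0187
side {'K': array([[429.98662615,   0.        , 281.54237638],
       [  0.        , 429.98662615, 209.60282525],
       [  0.        ,   0.        ,   1.        ]]), 'rvec': array([ 2.18311267, -0.66883459,  0.30780811]), 'tvec': array([-0.39205741,  0.24377946,  1.07079325])}
top {'K': array([[397.3810901 ,   0.        , 276.3958973 ],
       [  0.        , 397.3810901 , 213.93162343],
       [  0.        ,   0.        ,   1.        ]]), 'rvec': array([ 2.17404769, -2.20526986,  0.07145878]), 'tvec': array([0.02100107, 0.51629173, 1.21489029])}
{'K': array([[325.1922621 ,   0.        , 278.03193003],
       [  0.        , 325.1922621 , 209.94315251],
       [  0.        ,   0.        ,   1.        ]]), 'mount': array([[ 5.57406900e-04, -3.12831253e-01,  9.49808558e-01,
        -1.42026261e-01],
       [ 9.99999137e-01, -9.55422700e-04, -9.01542202e-04,
        -8.83225070e-05],
       [ 1.18949923e-03,  9.49808241e-01,  3.12830450e-01,
        -7.96634499e-02],
       [ 0.00000000e+00,  0.00000000e+00,  0.00000000e+00,
         1.00000000e+00]])}
```

View pics/side0.png

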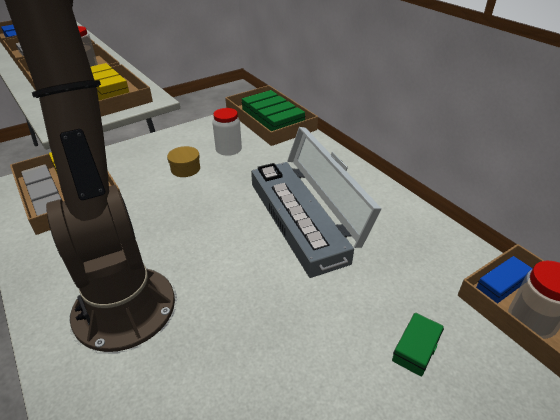

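View pics/top0.png

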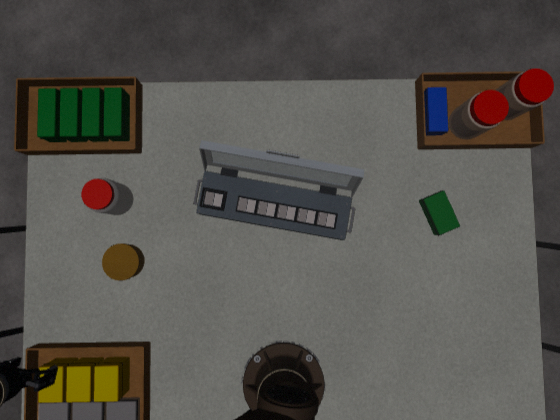

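```bash
cat > h.py <<'E'
import numpy as np,cv2
from workcell import bot
def cam(n):
    c=bot.get_calibration(n); R=cv2.Rodrigues(np.array(c["rvec"]))[0]; return c["K"],R,np.array(c["tvec"])
def plane(n,uv,z):
    K,R,t=cam(n); C=-R.T@t
    d=R.T@np.linalg.inv(K)@np.array([uv[0],uv[1],1.]); s=(z-C[2])/d[2]; return C+s*d
def proj(n,P):
    K,R,t=cam(n); return cv2.projectPoints(np.atleast_2d(np.array(P,float)),cv2.Rodrigues(R)[0],t,K,None)[0][:,0]
E
python3 - <<'E'
from h import *
im=np.load("top0.npz")["im"]
cv2.imwrite("pics/top0z.png",cv2.resize(im[130:260,180:380,::-1],None,fx=4,fy=4,interpolation=cv2.INTER_CUBIC))
im=np.load("side0.npz")["im"]
cv2.imwrite("pics/side0z.png",cv2.resize(im[115:285,235:395,::-1],None,fx=3.5,fy=3.5,interpolation=cv2.INTER_CUBIC))
E
```

```text
(no output)
```

View pics/top0z.png

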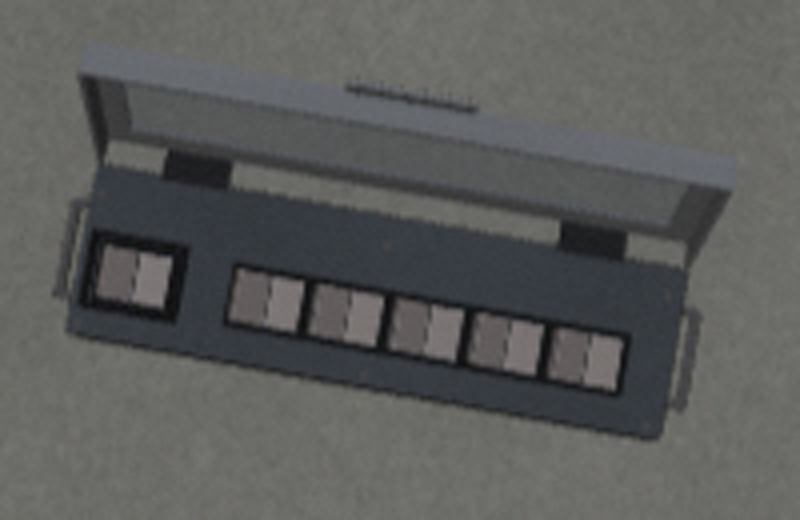

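View pics/side0z.png

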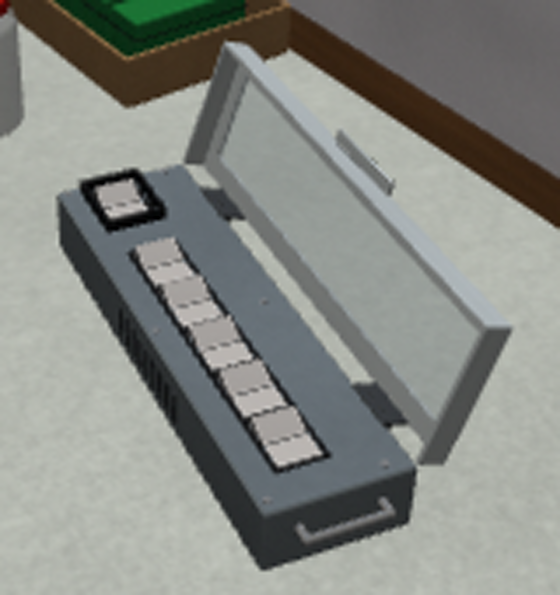

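```bash
python3 - <<'E'
from h import *
for n,(x0,y0,x1,y1) in (("top",(195,170,345,230)),("side",(255,160,330,255))):
    im=np.load(n+"0.npz")["im"].astype(float); d=np.load(n+"0.npz")["d"]
    g=im[y0:y1,x0:x1]; 
    m=(g[...,0]>=g[...,2]-(2 if n=="top" else 4))&(g.mean(2)>(85 if n=="top" else 120))
    k,l,s,c=cv2.connectedComponentsWithStats(m.astype(np.uint8),connectivity=4)
    for i in range(1,k):
        if s[i,4]>25:
            uv=c[i]+[x0,y0]; print(n,uv.round(1),s[i],plane(n,uv,0.0735).round(4))
E
```

```text
top [198.  176.1] [  0   0   9  20 101] [0.6289 0.2451 0.0735]
top [214.4 170.6] [11  0 15  3 28] [0.6448 0.1962 0.0735]
top [297.9 172.1] [95  0 17  7 52] [ 0.6366 -0.0521  0.0735]
top [317.9 175. ] [111   0  25  11 131] [ 0.6272 -0.1114  0.0735]
top [278.8 180.4] [ 43   1  82  20 484] [0.6126 0.0051 0.0735]
top [340.6 191.4] [142  19   8   6  45] [ 0.577  -0.1775  0.0735]
top [213.5 198.8] [ 10  22  18  15 193] [0.5603 0.1994 0.0735]
top [246.6 204.9] [ 43  28  18  15 188] [0.5409 0.1015 0.0735]
top [266.6 208.4] [ 63  32  18  14 187] [0.5296 0.0425 0.0735]
top [222.8 223.8] [  0  35  84  25 710] [0.486  0.1723 0.0735]
top [286.6 212.1] [ 83  35  18  15 187] [ 0.5179 -0.0165  0.0735]
top [306.6 215.6] [103  39  18  14 182] [ 0.5067 -0.0753  0.0735]
top [326.6 219.3] [123  43  18  14 178] [ 0.495  -0.1342  0.0735]
side [273.5 162.7] [  0   0  43   9 187] [0.6022 0.2402 0.0735]
side [319.  172.2] [ 44   0  31  37 582] [0.6938 0.1108 0.0735]
side [269.  171.3] [ 8  6 14 11 94] [0.5628 0.2063 0.0735]
side [316.1 195.5] [ 46  18  29  39 235] [0.6113 0.0189 0.0735]
side [294.4 208.2] [ 19  23  43  51 629] [0.5224 0.0064 0.0735]
side [267.8 232.9] [   0   31   40   64 1290] [ 0.4015 -0.0392  0.0735]
side [316.1 239.2] [ 52  71  20  17 194] [ 0.4951 -0.1327  0.0735]
```

```bash
python3 - <<'E'
from h import *
R=cv2.Rodrigues(bot.state()["ee_rot"])[0]; print(R.round(3)); print(bot.state()["tcp_pos"])
def tri(a,b):
    P=[]
    for n in("top","side"):
        K,Rr,t=cam(n);P.append(K@np.c_[Rr,t])
    X=cv2.triangulatePoints(P[0],P[1],np.array(a,float),np.array(b,float))[:,0];X=X[:3]/X[3]
    return X, proj("top",X)-a, proj("side",X)-b
tz=lambda x,y:(180+x/4-.4,130+y/4-.4)
sz=lambda x,y:(235+x/3.5-.4,115+y/3.5-.4)
o=np.array([.540,.020]);ux=np.array([.981,-.192]);uy=np.array([.192,.981])
for nm,a,b in [("Lout",tz(85,45),sz(240,42)),("Rout",tz(735,160),sz(510,328)),("Rin",tz(730,190),sz(490,328)),("lipR",tz(475,108),sz(392,190)),("deckR",tz(660,437),sz(262,512)),("deckRfar",tz(685,265),sz(413,468)),("deckL",tz(68,332),sz(60,200))]:
    X,e1,e2=tri(a,b); q=X[:2]-o; print(nm,X.round(4),"cons",(q@ux).round(3),(q@uy).round(3),e1.round(1),e2.round(1))
# lots
im=np.load("top0.npz")["im"]
for nm,uv,z in[("jar",(98,194),.15),("tin",(121,262),.062),("case",(440,213),.048)]: print(nm,plane("top",uv,z).round(3))
E
```

```text
[[-0.     0.223  0.975]
 [-0.001  0.975 -0.223]
 [-1.    -0.001  0.   ]]
[0.13924825 0.60881531 0.2306163 ]
Lout [0.7047 0.2157 0.1879] cons 0.124 0.224 [[-0.3  0.5]] [[ 0.4 -0. ]]
Rout [ 0.6224 -0.2224  0.1828] cons 0.127 -0.222 [[-0.  0.]] [[ 0. -0.]]
Rin [ 0.6029 -0.2185  0.1888] cons 0.108 -0.222 [[ 0.5 -0.7]] [[-0.7  0.1]]
lipR [ 0.6598 -0.0477  0.1889] cons 0.131 -0.043 [[ 0.2 -0.2]] [[-0.2  0. ]]
deckR [ 0.4353 -0.1854  0.0715] cons -0.063 -0.222 [[-0.3  0.4]] [[ 0.5 -0. ]]
deckRfar [ 0.5623 -0.2079  0.0641] cons 0.066 -0.219 [[-0.5  0.7]] [[ 0.9 -0.1]]
deckL [0.5222 0.251  0.0621] cons -0.062 0.223 [[ 0.2 -0.4]] [[-0.4  0. ]]
jar [0.57  0.507 0.15 ]
tin [0.378 0.476 0.062]
case [ 0.51  -0.481  0.048]
```

```bash
python3 -m inch '[[[0,-1,-3,3.5,0],[0,-1,-6,8,-0.01],[0,-1,-9,12,-0.02],[0,-1,-12,16,-0.031],[0,-1,-15,20,-0.031],[0,-1,-18,24,-0.031],[0,-1,-21,28,-0.031],[0,-1,-24,32,-0.031]]]' 60
cat > w.py <<'E'
from h import *
import sys
s=bot.state(); R=cv2.Rodrigues(s["ee_rot"])[0]
o=np.array([.540,.020]);ux=np.array([.981,-.192]);uy=np.array([.192,.981])
q=s["tcp_pos"][:2]-o
print("t",round(s["t"],2),"tcp",s["tcp_pos"].round(4),"cons mm",(1e3*q@ux).round(1),(1e3*q@uy).round(1),"open",round(s["opening"],4),"F",s["ft_force"].round(1)); print(R.round(3)); print(s["joint_pos"].round(2))
if len(sys.argv)>1:
    cx,cy,z=[float(v)/1e3 for v in sys.argv[1:4]]
    w=np.r_[o+cx*ux+cy*uy,z]; print("to",w.round(3),"tool cm",(100*R.T@(w-s["tcp_pos"])).round(2),"yaw turn",round(float(np.arctan2(R[1,1],R[0,1])-np.arctan2(uy[1],uy[0])),4))
E
python3 w.py -15 -205 240
```

```text
t: 0.9
tcp_pos: [0.396, 0.3052, 0.2413]
ee_rot: [0.152, 1.566, -0.152]
ft_force: [1.3, 0.5, 0.3]
opening: 0.0001
t 0.9 tcp [0.396  0.3052 0.2413] cons mm -196.1 252.1 open 0.0001 F [1.3 0.5 0.3]
[[-0.     0.193  0.981]
 [ 0.     0.981 -0.193]
 [-1.     0.    -0.   ]]
[-0.9   0.22  0.17  1.87 -0.04  1.06  0.66]
to [ 0.486 -0.178  0.24 ] tool cm [  0.12 -45.7   18.14] yaw turn -0.0005
```

```bash
python3 -m inch '[[[0,0,-4,1.6,0],[0,0,-8.5,3.4,0],[0,0,-13,5.2,0],[0,0,-17.5,7,0],[0,0,-22,8.8,0],[0,0,-26.5,10.6,0],[0,0,-31,12.4,0],[0,0,-35,14,0]]]' && python3 -m inch '[[[0,0,-4,1.6,0],[0,0,-8,3.2,0],[0,0,-10.7,4.1,0],[0,4,-10.7,4.1,0],[0,8,-10.7,4.1,0],[0,11,-10.7,4.1,0],[0,12,-10.7,4.1,0],[0,12,-10.7,4.1,0]]]' ; python3 w.py -15 -205 74.6
```

```text
t: 1.7
tcp_pos: [0.4649, -0.0658, 0.2414]
ee_rot: [0.153, 1.565, -0.153]
ft_force: [0.4, -0.5, -0.6]
opening: 0.0001
t: 2.5
tcp_pos: [0.4838, -0.176, 0.1204]
ee_rot: [0.153, 1.568, -0.152]
ft_force: [-0.4, -0.2, 0.8]
opening: 0.0001
t 2.5 tcp [ 0.4838 -0.176   0.1204] cons mm -17.5 -203.1 open 0.0001 F [-0.4 -0.2  0.8]
[[-0.003  0.193  0.981]
 [ 0.     0.981 -0.193]
 [-1.    -0.    -0.003]]
[-0.11  0.41  0.47  2.   -0.25  0.79  1.88]
to [ 0.486 -0.178  0.075] tool cm [ 4.58 -0.18  0.26] yaw turn -0.0008
```

```bash
python3 -m inch '[[[0,2,-0.2,0.2,0],[0,2.5,-0.2,0.2,0],[0,2.5,-0.2,0.2,0]]]'; python3 w.py -15 -205 74.6; python3 - <<'E'
from h import *
im,d=bot.snapshot("side")
cv2.imwrite("pics/s1.png",cv2.resize(im[115:315,235:435,::-1],None,fx=3,fy=3,interpolation=cv2.INTER_CUBIC))
E
```

```text
t: 2.8
tcp_pos: [0.4865, -0.1786, 0.097]
ee_rot: [0.152, 1.565, -0.152]
ft_force: [0.1, -0.2, 0.0]
opening: -0.0002
t 2.8 tcp [ 0.4865 -0.1786  0.097 ] cons mm -14.3 -205.1 open -0.0002 F [ 0.1 -0.2  0. ]
[[ 0.     0.193  0.981]
 [ 0.     0.981 -0.193]
 [-1.     0.     0.   ]]
[-0.08  0.45  0.45  2.01 -0.28  0.74  1.91]
to [ 0.486 -0.178  0.075] tool cm [ 2.24  0.02 -0.07] yaw turn -0.0006
```

View pics/s1.png

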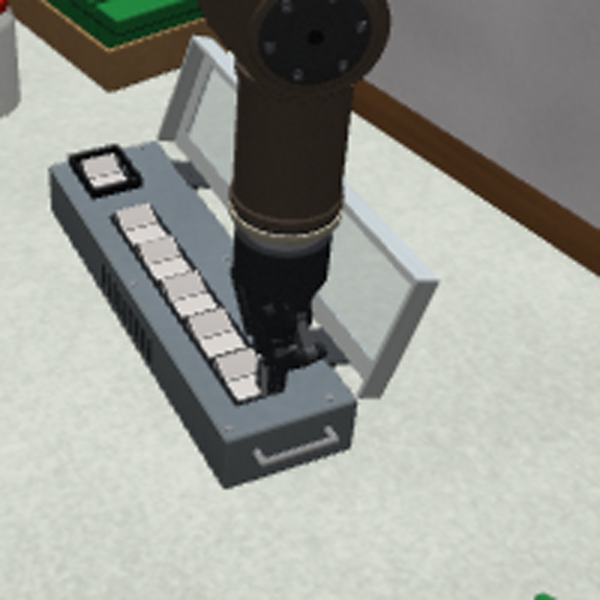

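The picture shows the shut fingertips near (275,388) in the zoom, just off the -y end of switch 1 at (238,380), and still above the deck. I'll check this against the projection.

```bash
python3 - <<'E'
from h import *
p=bot.state()["tcp_pos"]; print((proj("side",p)-[235,115])*3,(proj("side",[p[0],p[1],.07])-[235,115])*3)
E
python3 -m inch '[[[0,1,0,0,0],[0,2,0,-0.05,0],[0,2.24,0,-0.05,0],[0,2.24,0,-0.05,0],[0,2.24,0,-0.05,0]]]'; python3 w.py -15 115 74.6
```

```text
[[269.5882764  387.02658991]] [[267.69849575 409.62649446]]
t: 3.35
tcp_pos: [0.4858, -0.1786, 0.0739]
ee_rot: [0.152, 1.566, -0.152]
ft_force: [0.1, -0.2, -0.8]
opening: -0.0003
t 3.35 tcp [ 0.4858 -0.1786  0.0739] cons mm -15.1 -205.2 open -0.0003 F [ 0.1 -0.2 -0.8]
[[-0.     0.193  0.981]
 [-0.     0.981 -0.193]
 [-1.    -0.    -0.   ]]
[-0.07  0.48  0.43  2.03 -0.31  0.69  1.93]
to [0.547 0.136 0.075] tool cm [-7.000e-02  3.202e+01 -2.000e-02] yaw turn -0.0007
```

```bash
python3 -m inch '[[[0,-0.05,1,0,0],[0,-0.05,2,0,0],[0,-0.05,3,0,0],[0,-0.05,4,0,0],[0,-0.05,5,0,0],[0,-0.05,6,0,0],[0,-0.05,7,0,0],[0,-0.05,8,0,0]]]'; python3 w.py -15 115 74.6; python3 - <<'E'
from h import *
for n in("side","top"):
    im,d=bot.snapshot(n)
    cv2.imwrite(f"pics/{n}2.png",cv2.resize(im[115:315,180:380,::-1],None,fx=3,fy=3,interpolation=cv2.INTER_CUBIC))
E
```

```text
t: 4.15
tcp_pos: [0.5013, -0.0987, 0.0743]
ee_rot: [0.152, 1.566, -0.151]
ft_force: [0.2, 0.9, -0.3]
opening: -0.0002
t 4.15 tcp [ 0.5013 -0.0987  0.0743] cons mm -15.2 -123.8 open -0.0002 F [ 0.2  0.9 -0.3]
[[-0.     0.192  0.981]
 [ 0.     0.981 -0.192]
 [-1.     0.    -0.   ]]
[-0.23  0.47  0.43  2.05 -0.31  0.68  1.78]
to [0.547 0.136 0.075] tool cm [-2.000e-02  2.388e+01  2.000e-02] yaw turn -0.0
```

View pics/side2.png

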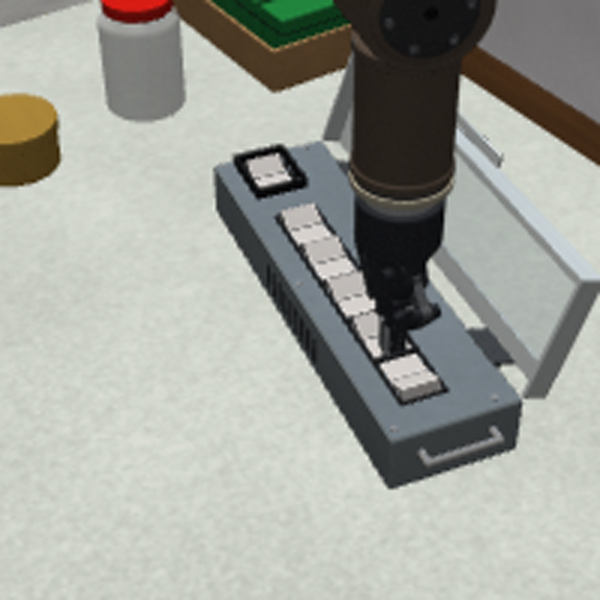

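Switch 1 at about (412,380) has flipped: its -y end now stands raised. I'll carry on with the drag.

```bash
python3 -m inch '[[[0,0,1,0,0],[0,0,2,0,0],[0,0,3,0,0],[0,0,4,0,0],[0,0,5,0,0],[0,0,6,0,0],[0,0,7,0,0],[0,0,8,0,0]]]'; python3 -m inch '[[[0,0,1,0,0],[0,0,2,0,0],[0,0,3,0,0],[0,0,4,0,0],[0,0,5,0,0],[0,0,6,0,0],[0,0,7,0,0],[0,0,8,0,0]]]';  python3 w.py -15 115 74.6
```

```text
t: 5.05
tcp_pos: [0.5167, -0.0203, 0.0743]
ee_rot: [0.152, 1.566, -0.152]
ft_force: [-0.1, -0.1, -0.4]
opening: 0.0004
t: 5.85
tcp_pos: [0.5321, 0.0566, 0.0745]
ee_rot: [0.152, 1.565, -0.154]
ft_force: [0.3, -0.9, -0.0]
opening: -0.0001
t 5.85 tcp [0.5321 0.0566 0.0745] cons mm -14.8 34.4 open -0.0001 F [ 0.3 -0.9 -0. ]
[[ 0.     0.194  0.981]
 [-0.001  0.981 -0.194]
 [-1.    -0.001  0.   ]]
[-0.52  0.5   0.43  1.99 -0.31  0.71  1.48]
to [0.547 0.136 0.075] tool cm [-0.02  8.05 -0.04] yaw turn -0.0017
```

```bash
python3 -m inch '[[[0,0,1,0,0],[0,0,2,0,0],[0,0,3,0,0],[0,0,4,0,0],[0,0,5,0,0],[0,0,6,0,0],[0,0,7,0,0],[0,0,8,0,0]]]';   python3 w.py -15 115 74.6; python3 - <<'E'
from h import *
im,d=bot.snapshot("side"); a=im[115:315,180:380,::-1]
im,d=bot.snapshot("top"); b=im[115:315,180:380,::-1]
cv2.imwrite("pics/s3.png",cv2.resize(np.hstack([a,b]),None,fx=2,fy=2,interpolation=cv2.INTER_CUBIC))
cv2.imwrite("pics/s3b.png",cv2.resize(a[30:150,60:180],None,fx=5,fy=5,interpolation=cv2.INTER_CUBIC))
E
```

```text
t: 6.65
tcp_pos: [0.5476, 0.1368, 0.0744]
ee_rot: [0.152, 1.566, -0.152]
ft_force: [-0.4, 0.3, 0.8]
opening: 0.0002
t 6.65 tcp [0.5476 0.1368 0.0744] cons mm -15.0 116.0 open 0.0002 F [-0.4  0.3  0.8]
[[-0.     0.192  0.981]
 [ 0.     0.981 -0.192]
 [-1.     0.    -0.   ]]
[-0.65  0.54  0.43  1.92 -0.32  0.75  1.35]
to [0.547 0.136 0.075] tool cm [-0.02 -0.11  0.  ] yaw turn -0.0003
```

View pics/s3b.png

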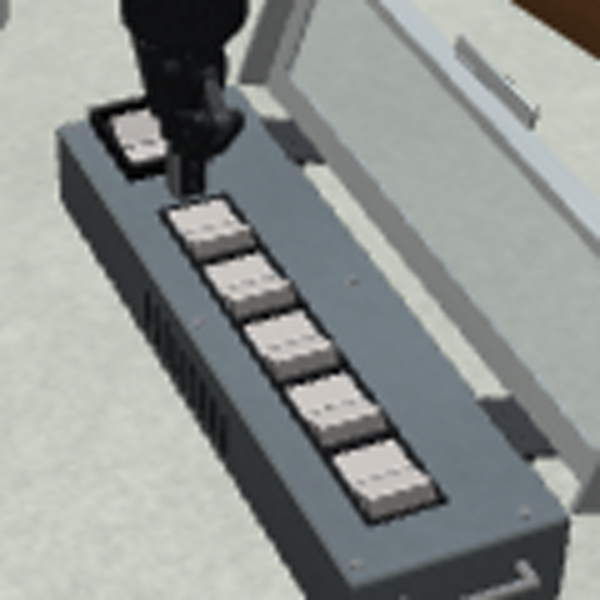

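View pics/s3.png

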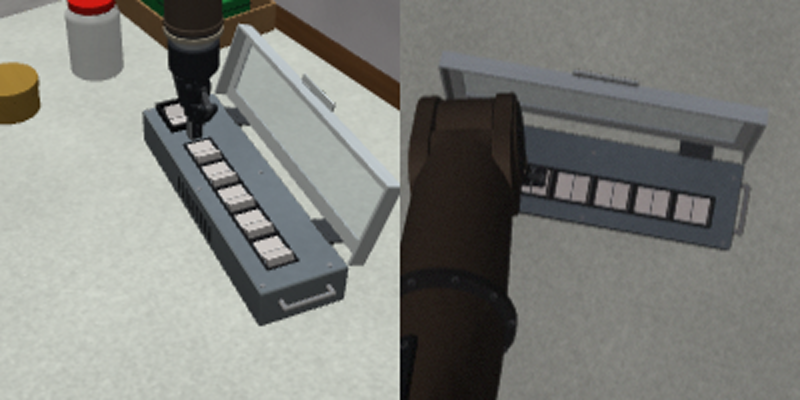

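All five rockers at zoom (210,225) to (385,475) show a raised -y end, so they are off. The night switch at (140,135) is unchanged and the cover is open. I'll lift and cross behind the cover.

```bash
python3 -m inch '[[[0,0,0,0,0],[0,0,0,0,0],[0,-2,0,0,0],[0,-6,0,0,0],[0,-10,0,0,0],[0,-14,0,0,0],[0,-18,0,0,0],[0,-20,0,0,0]]]' && python3 -m inch '[[[0,0,-1,2,0],[0,0,-2,5,0],[0,0,-3,9,0],[0,0,-3.6,13,0],[0,0,-3.6,16,0],[0,0,-3.6,17.5,0],[0,0,-3.6,17.5,0],[0,0,-3.6,17.5,0]]]';   python3 w.py 160 80 165; python3 - <<'E'
from h import *
im,d=bot.snapshot("side"); a=im[115:265,210:360,::-1]
cv2.imwrite("pics/s4.png",cv2.resize(a,None,fx=4,fy=4,interpolation=cv2.INTER_CUBIC))
E
```

```text
t: 7.55
tcp_pos: [0.5485, 0.1347, 0.2781]
ee_rot: [0.155, 1.561, -0.152]
ft_force: [1.8, 0.4, -0.8]
opening: 0.0001
t: 8.35
tcp_pos: [0.7117, 0.0659, 0.274]
ee_rot: [0.153, 1.566, -0.153]
ft_force: [-0.6, -0.4, -0.4]
opening: 0.0001
t 8.35 tcp [0.7117 0.0659 0.274 ] cons mm 159.6 77.9 open 0.0001 F [-0.6 -0.4 -0.4]
[[-0.001  0.194  0.981]
 [-0.     0.981 -0.194]
 [-1.    -0.    -0.001]]
[-0.47  0.6   0.54  1.28 -0.3   1.34  1.44]
to [0.712 0.068 0.165] tool cm [10.9   0.2   0.04] yaw turn -0.0016
```

View pics/s4.png

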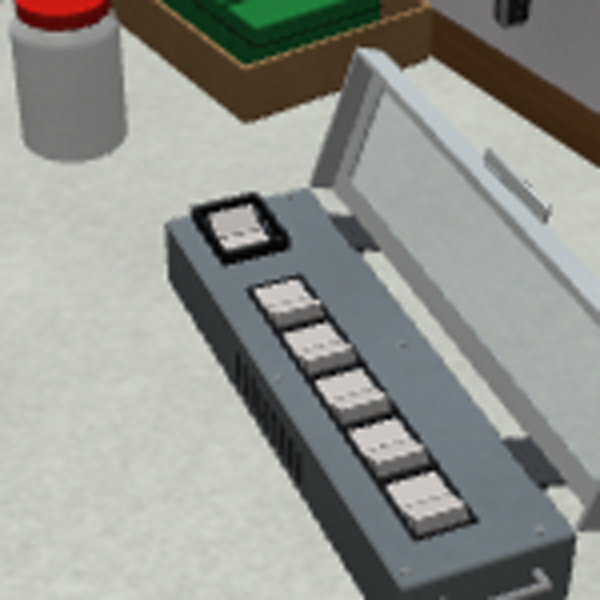

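The switches, at about (285,297) to (430,500), are still off, and the night switch at (240,230) is still on. The cover hasn't moved. I'll descend behind it and pull.

```bash
python3 -m inch '[[[0,3,0,0,0],[0,6,0,0,0],[0,9,0,0,0],[0,10.9,0,0,0],[0,10.9,0,0,0],[0,10.9,0,0,0]]]' && python3 -m inch '[[[0,0,0,-1,0],[0,0,0,-2,0],[0,0,0,-3,0],[0,0,0,-4,0],[0,0,0,-5,0],[0,0,0,-6,0],[0,0,0,-6,0]]]';   python3 w.py 60 80 168; python3 - <<'E'
from h import *
im,d=bot.snapshot("side"); a=im[95:245,240:390,::-1]
cv2.imwrite("pics/s5.png",cv2.resize(a,None,fx=4,fy=4,interpolation=cv2.INTER_CUBIC))
E
```

```text
t: 9.0
tcp_pos: [0.7119, 0.0669, 0.1664]
ee_rot: [0.152, 1.565, -0.152]
ft_force: [-1.2, 0.5, 0.5]
opening: 0.0
t: 9.7
tcp_pos: [0.6534, 0.0784, 0.1675]
ee_rot: [0.153, 1.562, -0.151]
ft_force: [2.3, -0.0, 0.8]
opening: 0.0003
t 9.7 tcp [0.6534 0.0784 0.1675] cons mm 100.1 79.1 open 0.0003 F [ 2.3 -0.   0.8]
[[ 0.004  0.192  0.981]
 [ 0.001  0.981 -0.192]
 [-1.     0.002  0.003]]
[-0.53  0.57  0.52  1.6  -0.32  1.05  1.45]
to [0.614 0.087 0.168] tool cm [-0.07  0.09 -4.01] yaw turn -0.0002
```

View pics/s5.png

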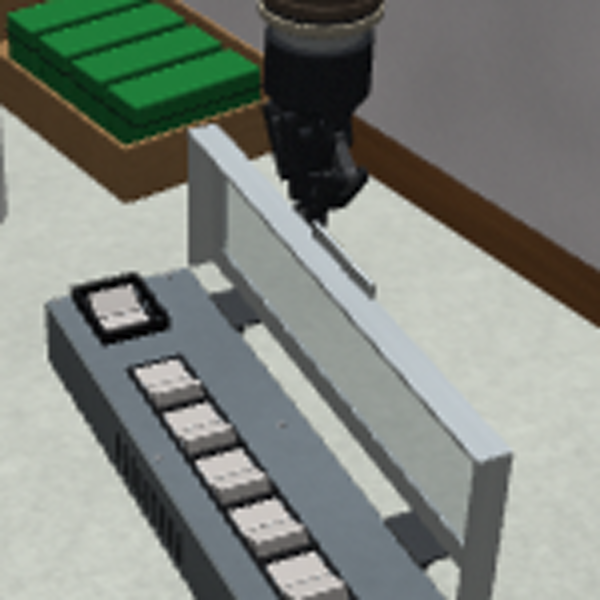

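The cover has come to about upright, with its free edge running from (205,130) to (495,455) in the zoom. The finger is behind it at (315,215). I'll continue along the arc.

```bash
python3 -m inch '[[[0,0,0,-1,0],[0,0,0,-2,0],[0,0,0,-3,0],[0,0,0,-4,0],[0,0.3,0,-5,0],[0,0.6,0,-6,0],[0,0.9,0,-7,0],[0,1.2,0,-8,0]]]';   python3 w.py -12 80 127; python3 - <<'E'
from h import *
im,d=bot.snapshot("side"); a=im[95:245,240:390,::-1]
cv2.imwrite("pics/s6.png",cv2.resize(a,None,fx=4,fy=4,interpolation=cv2.INTER_CUBIC))
E
```

```text
t: 10.55
tcp_pos: [0.5745, 0.0935, 0.1532]
ee_rot: [0.152, 1.565, -0.152]
ft_force: [3.8, 1.1, 1.4]
opening: 0.0
t 10.55 tcp [0.5745 0.0935 0.1532] cons mm 19.7 78.7 open 0.0 F [3.8 1.1 1.4]
[[ 0.001  0.193  0.981]
 [-0.     0.981 -0.193]
 [-1.     0.     0.001]]
[-0.62  0.47  0.52  1.81 -0.29  0.94  1.4 ]
to [0.544 0.101 0.127] tool cm [ 2.62  0.12 -3.17] yaw turn -0.0006
```

View pics/s6.png

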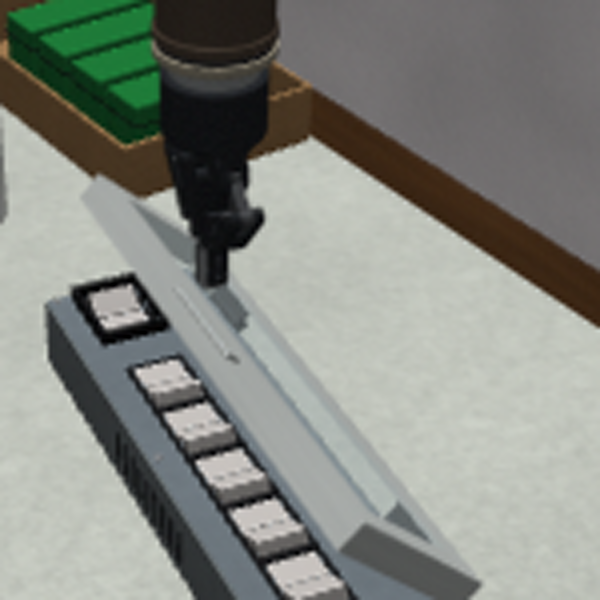

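The cover is about half shut, with its free edge running from (100,185) to (410,545). The finger is on the outer face near (210,280). I'll keep going down.

```bash
python3 -m inch '[[[0,0.7,0,-0.8,0],[0,1.3,0,-1.6,0],[0,1.9,0,-2.4,0],[0,2.6,0,-3.2,0],[0,3.3,0,-3.8,0],[0,4,0,-4.3,0],[0,4.7,0,-4.8,0],[0,5.3,0,-5.1,0]]]';   python3 w.py -31 80 96
```

```text
t: 11.4
tcp_pos: [0.524, 0.1034, 0.0996]
ee_rot: [0.152, 1.566, -0.152]
ft_force: [0.8, -0.7, 0.6]
opening: -0.0003
t 11.4 tcp [0.524  0.1034 0.0996] cons mm -31.7 78.7 open -0.0003 F [ 0.8 -0.7  0.6]
[[-0.001  0.193  0.981]
 [-0.     0.981 -0.193]
 [-1.    -0.    -0.001]]
[-0.65  0.47  0.49  1.97 -0.31  0.77  1.4 ]
to [0.525 0.104 0.096] tool cm [0.36 0.12 0.07] yaw turn -0.0004
```

```bash
python3 -m inch '[[[0,0.2,0,0,0],[0,0.3,0,0,0],[0,0.4,0,0,0],[0,0.5,0,0,0],[0,0.5,0,0,0],[0,0.5,0,0,0]]]';   python3 w.py -31 80 96;python3 - <<'E'
from h import *
im,d=bot.snapshot("side"); a=im[115:265,240:390,::-1]
cv2.imwrite("pics/s7.png",cv2.resize(a,None,fx=4,fy=4,interpolation=cv2.INTER_CUBIC))
E
```

```text
t: 12.0
tcp_pos: [0.5242, 0.1033, 0.0965]
ee_rot: [0.153, 1.567, -0.152]
ft_force: [-7.8, -0.0, 18.4]
opening: -0.0002
t 12.0 tcp [0.5242 0.1033 0.0965] cons mm -31.5 78.7 open -0.0002 F [-7.8 -0.  18.4]
[[-0.001  0.193  0.981]
 [ 0.001  0.981 -0.193]
 [-1.     0.001 -0.001]]
[-0.65  0.48  0.49  1.98 -0.32  0.77  1.4 ]
to [0.525 0.104 0.096] tool cm [0.05 0.12 0.05] yaw turn -0.0008
```

View pics/s7.png

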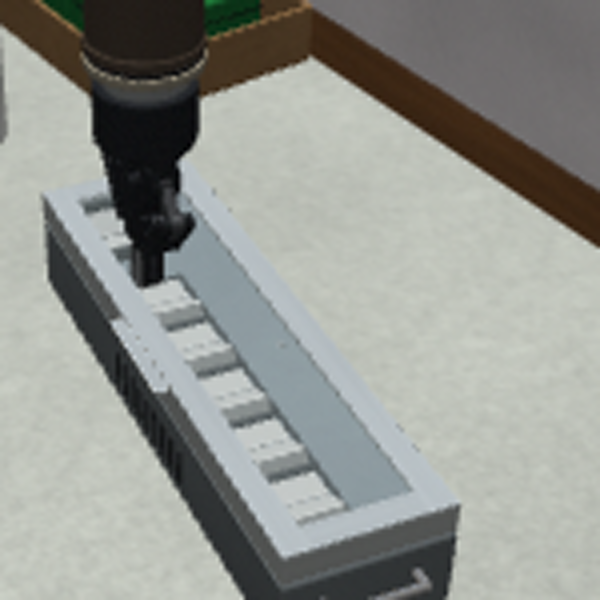

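The cover lies flat on the console, its free edge running from (45,200) to (290,570). The finger is pressing at 0.0965 m with 18 N, so the cover is against its stop; a shut face should be at 0.097 m. I'll lift off and check.

```bash
python3 -m inch '[[[0,-2,0,0,0],[0,-5,0,0,0],[0,-9,0,0,0],[0,-13,0,0,0],[0,-16,0,0,0],[0,-16,0,-4,0],[0,-16,0,-8,0],[0,-16,0,-8,0]]]' && python3 -m inch '[[[0,0,4,-2,0],[0,0,8.5,-4,0],[0,0,13,-6,0],[0,0,17.5,-8,0],[0,0,21,-9,0],[0,0,21,-9,0]]]'
python3 w.py;python3 - <<'E'
from h import *
im,d=bot.snapshot("side"); a=im[95:265,150:390,::-1]
cv2.imwrite("pics/s8.png",cv2.resize(a,None,fx=3.3,fy=3.3,interpolation=cv2.INTER_CUBIC))
im,d=bot.snapshot("top"); cv2.imwrite("pics/t8.png",im[...,::-1])
K,R,t=cam("top")
# height of cover from top depth along frame
for P in ([-58,-100],[-58,-180],[52,-100],[52,0]):
    o=np.array([.540,.020]);ux=np.array([.981,-.192]);uy=np.array([.192,.981])
    w=np.r_[o+P[0]/1e3*ux+P[1]/1e3*uy,.097]; u,v=proj("top",w)[0].round().astype(int)
    z=d[v,u]; X=R.T@(np.linalg.inv(K)@[u,v,1]*z-t); print(P,X.round(4))
E
```

```text
t: 12.85
tcp_pos: [0.4421, 0.1194, 0.2552]
ee_rot: [0.151, 1.569, -0.149]
ft_force: [-0.1, -0.0, 0.4]
opening: -0.0001
t: 13.45
tcp_pos: [0.3968, 0.3479, 0.2549]
ee_rot: [0.147, 1.566, -0.145]
ft_force: [-0.2, -0.5, 0.0]
opening: -0.0001
t 13.45 tcp [0.3968 0.3479 0.2549] cons mm -203.4 294.2 open -0.0001 F [-0.2 -0.5  0. ]
[[-0.     0.185  0.983]
 [ 0.001  0.983 -0.185]
 [-1.     0.001 -0.   ]]
[-1.16  0.26  0.43  1.8  -0.12  1.1   0.69]
[-58, -100] [ 0.4638 -0.0683  0.0951]
[-58, -180] [ 0.4482 -0.1461  0.0948]
[52, -100] [ 0.5708 -0.0876  0.0975]
[52, 0] [0.5901 0.0109 0.095 ]
```

View pics/s8.png

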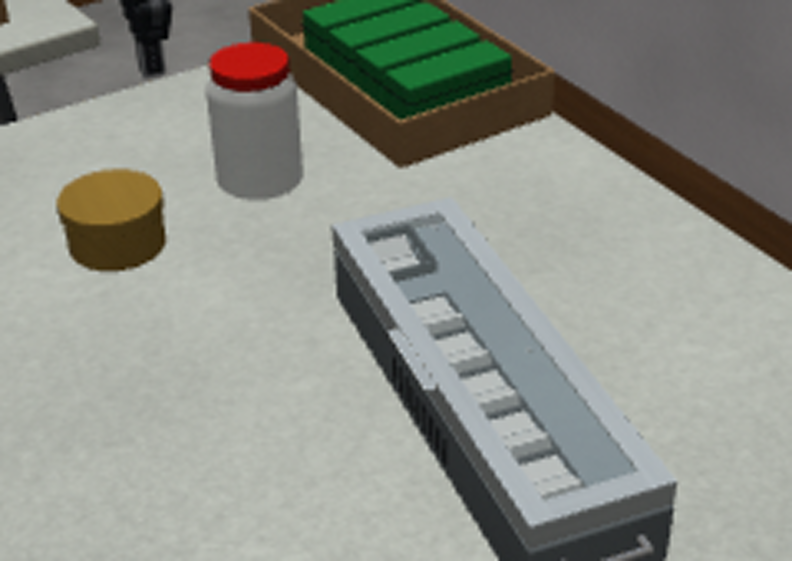

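View pics/t8.png

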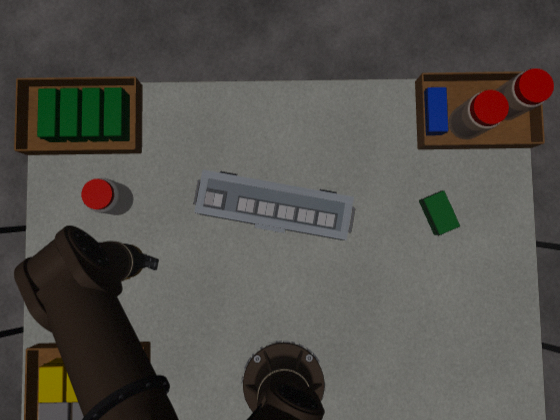

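The cover is flat at both edges, at 0.095 to 0.0975 m. The switches are still off and the night switch on under the pane. The jar at (98,194) and case at (440,213) in the top view match their starting pixels, and so does the tin in the side view at (184,162). The robot is clear, so I'll let it settle and hand in.

```bash
python3 -m inch '[[[0,0,0,0,0],[0,0,0,0,0],[0,0,0,0,0],[0,0,0,0,0],[0,0,0,0,0]]]'; python3 -c "
from workcell import bot
print(bot.state()['ft_force']); print(bot.sign_off())"
```

```text
t: 14.05
tcp_pos: [0.3986, 0.3418, 0.2556]
ee_rot: [0.153, 1.565, -0.152]
ft_force: [-0.1, -1.0, 0.5]
opening: 0.0002
[-0.08888561 -0.97906018  0.48246026]
the job is handed in; nothing more can be done
None
```

I turned the five row-light switches off in one drag towards +y, with the closed fingertip about 4.4 mm above the deck. I then lifted, crossed behind the cover, swung it shut from its outer face, pressed it against its stop with about 18 N and withdrew. The job was handed in at about 14 s of the 61 s allowed; no verdict was reported.

- **Switches:** in the last side picture all five rockers still have their -y ends raised (off), and the night switch is still on.
- **Cover:** it lies flat, with its face at 0.095 to 0.0975 m against an expected 0.097 m. The difference is within the 2 mm camera calibration.
- **Sale lots:** the jar and case in the top view, and the tin in the side view, are at their starting pixel positions. In the last top view the arm hid the tin, so only the side view covers it.
- **Robot:** it was clear of everything, with wrist force about 1 N, which is the usual sensor noise.

No check failed or disagreed.

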